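# Build up the keyed collar stack

## Task

Build the keyed collar stack on the slotted base that is bolted to the square plate: set the lugged slotted spacer on the base so that its lug drops fully into the base's slot, then set the lugged cap with the stem on the spacer so that its lug drops fully into the spacer's slot. Use the two parts with lugs (ears showing at both sides), not the look-alikes without; set them down rather than dropping them, and leave the stack upright, centred and released.

Things in the scene. Friction and masses are not known exactly. Their poses are not given: they have to be found in the camera images.
- base: Fixed steel base: dark plate 90x90x12 mm, on it a bright drum, diameter 54, top at z=42 mm. An open slot 36 wide, 12 deep (mouth bevelled 2) crosses the drum's top along the base's x axis. Origin: centre of the plate's underside, on the bench; z up; a half turn is equal. Spacer home: its body rests on the drum's top, its origin 32 mm above this one (42 if the lug misses).
- spacer: Loose 0.3-0.5 kg steel collar standing on its lug. Lug: along x under the body, 80 long, 20 wide, z=0-10 mm, lower edges bevelled 2, ends show as ears. Round body, diameter 60, z=10-40, its top crossed along x by a slot 36 wide, 12 deep, bevelled 2. Origin: centre of the lug's underside; z up; half turn equal. Grip 60 mm along y, fingertips above z=12. Look-alike: no ears, 30 mm high.
- cap: Loose 0.3-0.5 kg steel cap standing on its lug. Lug: along x, 80 long, 20 wide, z=0-10 mm, lower edges bevelled 2, ends show as ears. Round flange, diameter 60, z=10-24; round stem to grip, diameter 34, z=24-60. Origin: centre of the lug's underside; z up; half turn equal. Home: origin 30 mm above the spacer's (40 if the lug misses). Look-alike: same but no ears or lug, 50 mm high.
Not all that is in view belongs to the job. What is shaped like the spacer but orange is not meant. What is shaped like the cap but orange is not meant.

How it is judged:
By the outcome, as a careful person would: the job done as asked, in the order asked, and still so for the second after the job is handed in, with the robot touching nothing.
It also fails if it takes over 59 s, if anything falls off the work surface, if the arm or the gripper's body presses on something with over 40 N, if the wrist force passes 120 N, or if a joint passes its speed limit or range.

## Robot

A 6-joint arm with a two-finger parallel gripper is mounted at the origin on the work surface. World frame = base frame: x ahead of the robot, y to its left, z up, the work surface at z = 0. Lengths are in mm, angles in degrees, forces in N, time in s.
With the tool pointing down it reaches from about 350 to 850 mm from the base axis. Payload 8.1 kg.
Tool frame: the origin (TCP) lies between the finger pads; the fingertips stand 22 mm ahead of it and the grasp point (between the pads) lies 3 mm ahead of it; z points along the fingers, y is the line along which they close (so a half turn about z gives the same grasp; the last joint's range is limited). The gripper opens to 85 mm and grips with 20 to 120 N. Pads are 22 mm wide; open, the fingers measure 114 mm over their backs; the gripper's body (76 mm by 85 mm) begins 54 mm behind the grasp point. The pads swing forward as they close: fully open they stand 13 mm farther back than shut.
Start: joints at [69.878, 7.471, 85.268, -0, 87.261, -4.893], TCP at [157.587, 578.94, 253.292] pointing down, gripper open.
Joint ranges: [-169.43, 169.43], [-51.17, 129.36], [1.28, 143.12], [-76.62, 256.62], [0, 156.53], [-152.29, 152.29]. Speed limits (degrees/s): [136.94, 136.94, 159.86, 180, 180, 180].

## Interface

Orientations are given as [roll, pitch, yaw] about the fixed x, y, z axes, in that order (R = Rz(yaw) Ry(pitch) Rx(roll)).
In Python, from bench import r, vision gives the robot as it stands.
- The arm moves only by the tool step_arm, never from a script. Its argument "targets" is a list that holds one entry, the list of rows, each a list of 6 numbers: the shift along the world's x, y, z in mm, then the turn, a rotation vector about the world's x, y, z in rad. In form: [[[x, y, z, rx, ry, rz], ...]]. A call has 1 to 12 rows; each row is the pose to reach, as a shift and turn from the pose commanded when the call began; what a row does not reach only later rows make up. A row lasts 1/12 s, in which the tool goes at most 41.7 mm and 7.16 degrees, less where a joint would pass 70% of its speed; a pose out of reach is approached as far as the arm can. A call with a gripper value outside its range is refused whole. "fingers" is the gripper's target within -1 to 1 (shut at 1, half-way at 0, fully open at -1), set as the call begins (left out, the last holds). The fingers move at their own pace and stop on an object; "newtons" is the grip in N (left out, the last holds). Time passes only in rows, so rows that repeat a pose let the fingers close. It gives the time, the measured TCP pose, the force, the opening and the grip force at its end, in the units of the state.
- r.sense(): the state, without advancing time (a new reading comes with each control period).
- vision.snapshot(name): name is "side" or "top"; returns a dict with "img" (480x640x3 uint8, blue, green, red), "mtx" (3x3 intrinsics, pixels), "D" ([k1, k2, p1, p2, k3] as OpenCV has them; the pictures are not rectified), "eye" and "attitude" of the camera in the world. Camera axes: x right, y up, looking along -z (the intrinsics and any distortion apply to the point x, -y, -z); pixel columns grow to the right and rows downward; lengths in mm; the calibration is good to about 2 mm. A picture is of the moment at which its call begins. There is no depth.
- r.hand_in(): hands the job in; it is judged then, once.
The state is a dict: "time": time; "joint_pos": joint angles; "qd": joint speeds; "joint_efforts": joint torques, N m; "tool_pos": TCP position; "tcp_rot": TCP orientation; "ft_force": force on the tool from outside, world axes, zero at the start; "wrist_torque": the same for the moment, N m; "finger_gap": finger opening in mm; "grip_force": force on a finger pad.
Only numpy, scipy, OpenCV 4.12 (cv2) and the standard library are available. Lean on these libraries where they do the work, as an engineer would, in place of code of your own. Each camera call takes 0.05 s, during which the arm holds its last target. There are 200 camera calls.

## Working session

There is one attempt and no reset: what is moved stays moved. The work goes in short steps, Python scripts to look and compute and a tool call to move; the robot and the scene stay as the last step left them, time stands still between calls to the robot, and variables do not carry over. Pictures are saved under pics/ and viewed, at most 10 in all, crops included, and the job is handed in when it is done.

Besides the shell and the picture viewer there is one more tool, called after "Request:" as name(argument=value, ...) on one line, values as JSON. step_arm: Moves the arm, as the interface text tells. Its arguments: {"type":"object","properties":{"targets":{"type":"array"},"fingers":{"type":"number"},"newtons":{"type":"number"}},"required":["targets"]}

```bash
mkdir -p pics
cat > h.py <<'E'
import numpy as np, cv2
from bench import r, vision
def snap(n,f=None):
    s=vision.snapshot(n)
    if f: cv2.imwrite('pics/'+f,s['img'])
    return s
def pose(s):
    A=np.array(s['attitude'],float)
    if A.shape!=(3,3):
        from scipy.spatial.transform import Rotation as R
        A=R.from_euler('xyz',A.ravel(),degrees=True).as_matrix() if A.size==3 else R.from_quat(A).as_matrix()
    return A,np.array(s['eye'],float)
def back(s,px,z):
    A,e=pose(s)
    u=cv2.undistortPoints(np.array(px,float).reshape(-1,1,2),np.array(s['mtx'],float),np.array(s['D'],float)).reshape(-1,2)
    d=np.c_[u[:,0],-u[:,1],-np.ones(len(u))]@A.T
    z=np.broadcast_to(z,len(u))
    return e+d*((z-e[2])/d[:,2])[:,None]
def proj(s,P):
    A,e=pose(s); c=(np.array(P,float).reshape(-1,3)-e)@A
    c=c*[1,-1,-1]
    return cv2.projectPoints(c,np.zeros(3),np.zeros(3),np.array(s['mtx'],float),np.array(s['D'],float))[0].reshape(-1,2)
E
python3 - <<'E'
from h import *
for n in('top','side'):
    s=snap(n,n+'0.png'); print(n,s['eye'],s['attitude'],s['mtx'],s['D'])
E
```

```text
top [330.88582585  15.60754559 751.61436402] [ 12.12190065   0.16737432 -93.1920853 ] [[438.6100985    0.         323.90042957]
 [  0.         438.6100985  234.61907818]
 [  0.           0.           1.        ]] [-0.02671176  0.          0.          0.          0.        ]
side [441.5465933  926.03832569 627.57143413] [  57.88829901    0.5898835  -179.15547434] [[548.69076335   0.         303.95920883]
 [  0.         548.69076335 243.01235049]
 [  0.           0.           1.        ]] [-0.06533964  0.          0.          0.          0.        ]
```

View pics/top0.png

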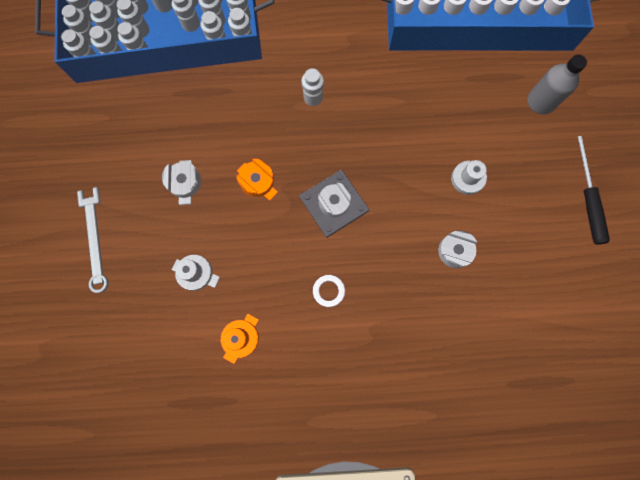

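View pics/side0.png

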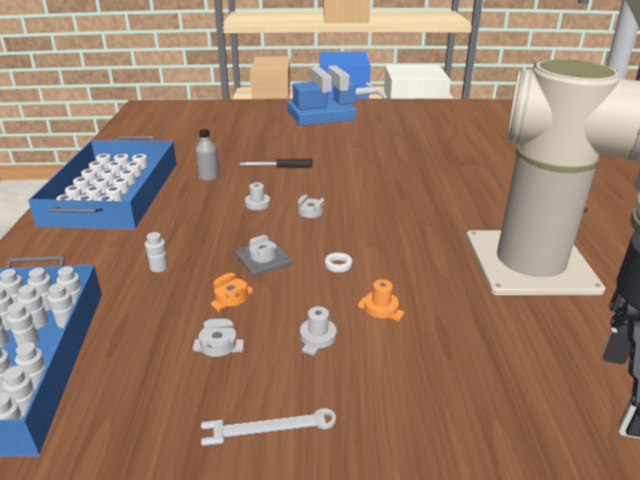

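Top-view candidates:
- Spacer: grey with ears (182,179), grey without ears (458,250), orange (256,177).
- Cap: grey with ears (193,271), grey without ears (469,176), orange (239,338).
- Base: (334,203).

I choose the spacer at (182,179) and the cap at (193,271). I'll fit their silhouettes and check the choice in one crop.

```bash
cat > fit.py <<'E'
from h import *
from scipy.optimize import minimize
t=np.linspace(0,2*np.pi,48,endpoint=False)
cyl=lambda d,a,b:np.vstack([np.c_[d/2*np.cos(t),d/2*np.sin(t),0*t+z] for z in(a,b)])
box=lambda l,w,a,b:np.array([[i*l/2,j*w/2,z] for i in(-1,1) for j in(-1,1) for z in(a,b)])
M={'spacer':[box(80,20,0,10),cyl(60,10,40)],'cap':[box(80,20,0,10),cyl(60,10,24),cyl(34,24,60)],
   'base':[box(90,90,0,12),cyl(54,12,42)]}
def place(P,p,z=0):
    c,s=np.cos(p[2]),np.sin(p[2]); return P@np.array([[c,-s,0],[s,c,0],[0,0,1]]).T+[p[0],p[1],z]
def render(s,parts,p,roi,k=6,z=0):
    x,y,w,h=roi; m=np.zeros((h*k,w*k),np.uint8)
    for P in parts:
        q=(proj(s,place(P,p,z))-[x-.5,y-.5])*k-.5
        cv2.fillConvexPoly(m,cv2.convexHull((q*16).round().astype(np.int32)),255,shift=4)
    return cv2.resize(m,(w,h),interpolation=cv2.INTER_AREA)/255.
def mask(s,roi):
    x,y,w,h=roi; c=s['img'][y:y+h,x:x+w].astype(int)
    sat=(c[...,2]-c[...,0])/np.maximum(c.max(2),1)
    m=(sat<.3).astype(np.uint8)
    n,l,st,_=cv2.connectedComponentsWithStats(m); return (l==1+st[1:,4].argmax()).astype(float)
def fit(name,views,p0,z=0):
    rois=[(int(u-40),int(v-40),80,80) for s in views for u,v in proj(s,[p0[0],p0[1],20+z])]
    ms=[mask(s,r_) for s,r_ in zip(views,rois)]
    f=lambda q:sum(np.abs(render(s,M[name],(q[0],q[1],q[2]/50),r_,z=z)-m).sum()/m.sum() for s,r_,m in zip(views,rois,ms))
    best=min((minimize(f,[p0[0],p0[1],a*50],method='Nelder-Mead',options=dict(initial_simplex=np.array([p0[0],p0[1],a*50])+np.array([[0,0,0],[8,0,0],[0,8,0],[0,0,12]]),maxiter=150)) for a in p0[2]),key=lambda o:o.fun)
    return best.x[0],best.x[1],np.degrees(best.x[2]/50),best.fun
E
cat > m1.py <<'E'
from fit import *
T,S=snap('top'),snap('side')
for n,px,z,a in(('spacer',(182,179),40,np.arange(4)*.78),('cap',(193,271),24,np.arange(4)*.78),('base',(334,200),42,[0,.5,1])):
    g=back(T,[px],z)[0]
    for v in([T],[S],[T,S]): print(n,g[:2].round(),np.round(fit(n,v,(g[0],g[1],a)),2))
c=lambda s,u,v:cv2.resize(s['img'][v-30:v+30,u-35:u+35],(266,228),interpolation=cv2.INTER_CUBIC)
cv2.imwrite('pics/c1.png',np.vstack([np.hstack([c(T,182,179),c(T,193,271),c(T,334,203)]),np.hstack([c(S,218,337),c(S,318,330),c(S,263,252)])]))
E
python3 m1.py
```

```text
spacer [595. 246.] [6.0115e+02 2.5267e+02 1.7842e+02 5.0000e-02]
spacer [595. 246.] [ 5.9937e+02  2.5280e+02 -1.4900e+00  7.0000e-02]
spacer [595. 246.] [ 6.0061e+02  2.5267e+02 -1.3700e+00  1.3000e-01]
cap [437. 231.] [4.3625e+02 2.3290e+02 6.4920e+01 3.0000e-02]
cap [437. 231.] [4.3493e+02 2.3249e+02 6.3740e+01 4.0000e-02]
cap [437. 231.] [4.3573e+02 2.3276e+02 6.5200e+01 9.0000e-02]
base [542. -11.] [ 5.4791e+02 -1.1310e+01  2.9450e+01  3.0000e-02]
base [542. -11.] [ 5.4618e+02 -1.2310e+01  2.9260e+01  5.0000e-02]
base [542. -11.] [ 5.4688e+02 -1.1630e+01  2.9830e+01  9.0000e-02]
```

View pics/c1.png

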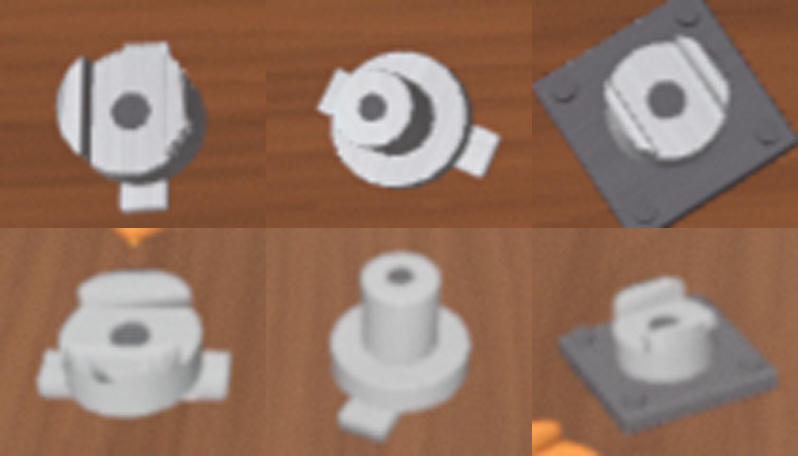

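The crop confirms the choice. The spacer at (182,179) and the cap at (193,271) both show ears, and the top and side fits agree within 2 mm. The base slot runs at about 30°.

Run:
```python
from h import *
s=r.sense();print({k:np.round(v,2).tolist() for k,v in s.items()})
```

```text
{'time': 0.2, 'joint_pos': [69.88, 7.5, 85.31, 0.0, 87.26, -4.89], 'qd': [-0.05, -0.17, -0.21, 0.1, -0.07, -0.0], 'joint_efforts': [0.0, -56.93, -50.05, -0.0, 0.01, -0.0], 'tool_pos': [157.49, 578.64, 252.62], 'tcp_rot': [-179.93, -0.01, 164.77], 'ft_force': [0.17, 0.51, -0.5], 'wrist_torque': [-0.0, -0.03, 0.02], 'grip_force': 0.0, 'finger_gap': 85.14}
```

Request:
step_arm(targets=[[[40,-30,-10,0,0,0.02],[75,-55,-20,0,0,0.05],[110,-81,-30,0,0,0.08],[145,-107,-40,0,0,0.11],[180,-133,-50,0,0,0.14],[212,-156,-60,0,0,0.16],[244,-180,-65,0,0,0.18],[276,-204,-70,0,0,0.2],[308,-227,-75,0,0,0.22],[340,-250,-80,0,0,0.23],[372,-274,-90,0,0,0.241],[400,-295,-100,0,0,0.241]]], fingers=-1, newtons=80)

```text
time: 1.2
tool_pos: [553.7, 286.8, 155.5]
tcp_rot: [180.0, 0.1, 178.6]
ft_force: [0.2, 1.4, -0.3]
finger_gap: 85.7
grip_force: 0.0
```

Request:
step_arm(targets=[[[30,-22,0,0,0,0],[43,-31,0,0,0,0],[43,-31,0,0,0,0],[43,-31,0,0,0,0],[43,-31,0,0,0,0]]])

```text
time: 1.62
tool_pos: [594.1, 257.7, 154.9]
tcp_rot: [180.0, -0.1, 178.6]
ft_force: [-0.4, 0.5, -0.2]
finger_gap: 85.4
grip_force: 0.0
```

Request:
step_arm(targets=[[[0,0,-40,0,0,0],[0,0,-50,0,0,0],[0,0,-50,0,0,0],[0,0,-50,0,0,0]]])

```text
time: 1.95
tool_pos: [593.1, 257.8, 104.5]
tcp_rot: [-179.9, -0.2, 178.7]
ft_force: [1.0, -0.9, 0.7]
finger_gap: 85.0
grip_force: 0.0
```

Run:
```python
from h import *
s=snap('side');t=snap('top')
print(r.sense()['tool_pos'],r.sense()['tcp_rot'])
for S in (s,t):
    u=proj(S,[600,252,40])[0].astype(int);print(u)
a=[cv2.resize(S['img'][max(v-80,0):v+60,u-80:u+80],(400,350),interpolation=cv2.INTER_CUBIC) for S,(u,v) in((S,proj(S,[600,252,40])[0].astype(int)) for S in(s,t))]
cv2.imwrite('pics/g1.png',np.hstack(a))
```

```text
[595.2124311  258.10306876 107.05153772] [1.79961141e+02 1.00854342e-01 1.78628132e+02]
[216 329]
[178 176]
```

View pics/g1.png

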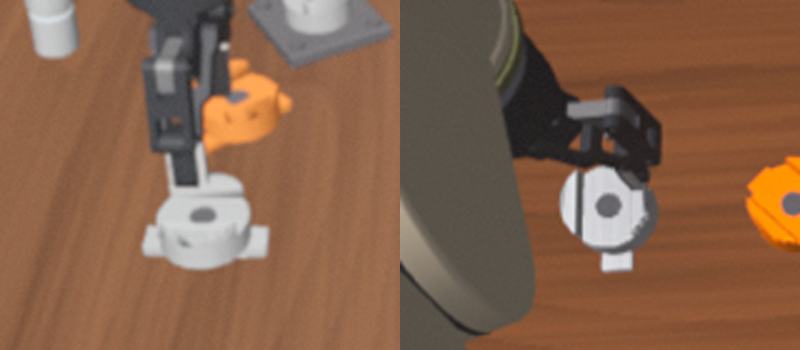

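The side view shows the near finger above the spacer, slightly to its +x side. The top view is partly hidden by the arm. I'll average the pose readings and check where the model puts the fingertips in the image.

```bash
cat >> h.py <<'E'
def avg(n=6):
    from scipy.spatial.transform import Rotation as R
    p=[];q=[]
    for i in range(n):
        s=snap('side'); x=r.sense(); p.append(x['tool_pos']); q.append(x['tcp_rot'])
    q=np.array(q); q[:,0]%=360; q[:,2]%=360
    return np.mean(p,0).round(2),q.mean(0).round(2),np.round(np.std(p,0),2),s
E
python3 - <<'E'
from h import *
p,q,sd,s=avg(); print(p,q,sd,r.sense()['time'])
im=s['img'].copy()
for dy in(-42,42):
  for dx in(-11,11):
    for dz in(-22+13,):
      u=proj(s,p+[dx,dy,dz])[0]; cv2.circle(im,tuple(u.round().astype(int)),1,(0,0,255),-1)
for c in ([600.3,252.7,40],):
  u=proj(s,c)[0]; cv2.circle(im,tuple(u.round().astype(int)),1,(0,255,0),-1)
cv2.imwrite('pics/g2.png',cv2.resize(im[230:370,136:296],(800,600),interpolation=cv2.INTER_CUBIC)[:,:])
E
```

```text
[595.59 257.74 106.97] [1.7995e+02 1.3000e-01 1.7859e+02] [0.17 0.22 0.46] 2.35
```

View pics/g2.png

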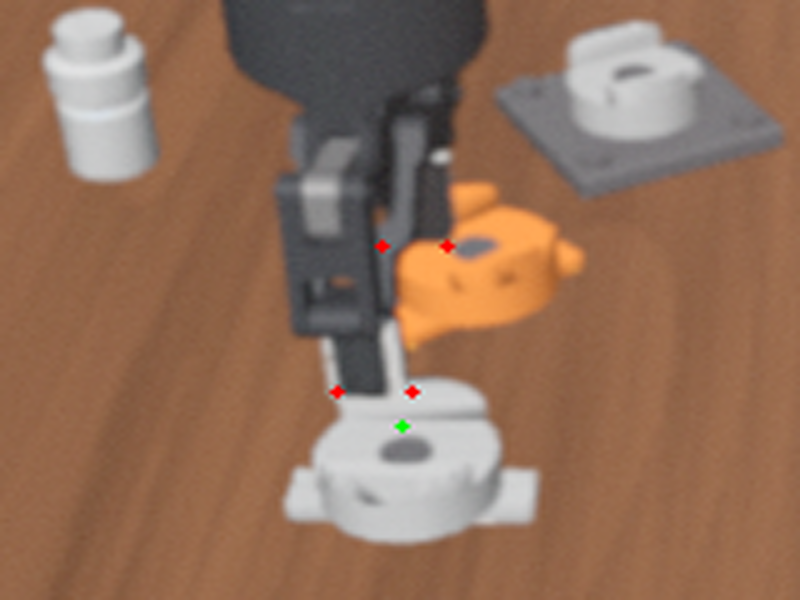

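The red predicted tips fall on the real fingertip ends (about 330–410, 392), so arm and camera agree. Next I correct by (+5, −5), descend to TCP z ≈ 34 and grip.

Request:
step_arm(targets=[[[5,-5,0,0,0,0],[5,-5,-15,0,0,0],[5,-5,-30,0,0,0],[5,-5,-45,0,0,0],[5,-5,-58,0,0,0],[5,-5,-68,0,0,0],[5,-5,-73,0,0,0],[5,-5,-73,0,0,0],[5,-5,-73,0,0,0]]])

```text
time: 3.1
tool_pos: [599.7, 252.3, 32.0]
tcp_rot: [-180.0, -0.0, 178.6]
ft_force: [0.6, -0.0, -0.2]
finger_gap: 85.4
grip_force: 0.0
```

Request:
step_arm(targets=[[[0,0,0,0,0,0],[0,0,0,0,0,0],[0,0,0,0,0,0],[0,0,0,0,0,0],[0,0,0,0,0,0],[0,0,0,0,0,0],[0,0,0,0,0,0],[0,0,0,0,0,0],[0,0,0,0,0,0],[0,0,0,0,0,0]]], fingers=1, newtons=60)

```text
time: 3.93
tool_pos: [601.0, 252.9, 34.1]
tcp_rot: [179.9, 0.2, 178.6]
ft_force: [-0.3, 0.2, 5.7]
finger_gap: 58.0
grip_force: 65.8
```

Run:
```python
from h import *
print(avg(4)[:3],r.sense()['grip_force'],r.sense()['time'])
```

```text
(array([600.98, 252.84,  34.08]), array([1.7993e+02, 1.6000e-01, 1.7858e+02]), array([0.01, 0.  , 0.01])) 65.8224180713296 4.1333
```

Request:
step_arm(targets=[[[0,0,5,0,0,0],[0,0,15,0,0,0],[0,0,35,0,0,0],[0,0,60,0,0,0],[0,0,85,0,0,0],[0,0,98,0,0,0],[0,0,100,0,0,0],[0,0,100,0,0,0]]])

```text
time: 4.8
tool_pos: [600.3, 252.4, 133.1]
tcp_rot: [180.0, 0.1, 178.6]
ft_force: [0.2, -0.0, -5.1]
finger_gap: 57.9
grip_force: 65.7
```

Request:
step_arm(targets=[[[-2,-10,0,0,0,0.02],[-6,-30,0,0,0,0.06],[-12,-58,0,0,0,0.12],[-18,-88,0,0,0,0.18],[-24,-118,0,0,0,0.24],[-30,-148,0,0,0,0.3],[-36,-178,0,0,0,0.36],[-42,-206,0,0,0,0.42],[-48,-234,0,0,0,0.48],[-52,-254,0,0,0,0.52],[-54,-264.5,0,0,0,0.543],[-54,-264.5,0,0,0,0.543]]])

```text
time: 5.8
tool_pos: [543.8, -14.5, 129.7]
tcp_rot: [179.9, -0.2, -150.4]
ft_force: [0.1, 0.5, -5.4]
finger_gap: 58.0
grip_force: 65.7
```

Request:
step_arm(targets=[[[0,0,0,0,0,0],[0,0,0,0,0,0]]])

```text
time: 5.97
tool_pos: [545.0, -11.6, 130.9]
tcp_rot: [179.9, -0.1, -150.4]
ft_force: [-0.8, -0.2, -4.1]
finger_gap: 58.1
grip_force: 65.7
```

Run:
```python
from fit import *
p,q,sd,s=avg(4);print(p,q,sd,r.sense()['ft_force'],r.sense()['finger_gap'],r.sense()['time'])
t=snap('top')
im=[]
for S in(s,t):
    u,v=proj(S,[547,-11,90])[0].astype(int)
    print(u,v)
    im.append(cv2.resize(S['img'][max(v-60,0):v+60,u-60:u+60],(400,400),interpolation=cv2.INTER_CUBIC))
cv2.imwrite('pics/p1.png',np.hstack(im))
```

```text
[545.54 -11.32 131.58] [ 1.7996e+02 -4.0000e-02  2.0972e+02] [0.17 0.04 0.26] [-0.30127203  0.47772788 -4.60031495] 58.389419587706556 6.1667
260 221
334 188
```

View pics/p1.png

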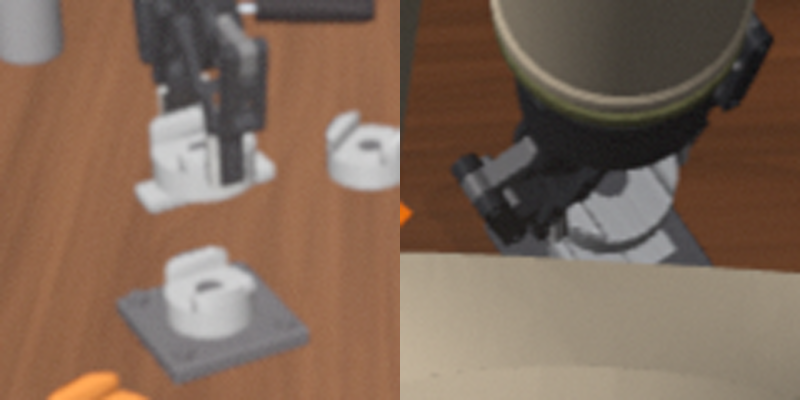

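The lug in the hand is parallel to the base slot and above it. Next I shift x by +1.8 and lower, finishing slowly.

Request:
step_arm(targets=[[[1.8,0,-8,0,0,0],[1.8,0,-20,0,0,0],[1.8,0,-34,0,0,0],[1.8,0,-44,0,0,0],[1.8,0,-50,0,0,0],[1.8,0,-53,0,0,0],[1.8,0,-55,0,0,0],[1.8,0,-57,0,0,0],[1.8,0,-59,0,0,0],[1.8,0,-60,0,0,0]]])

```text
time: 7.05
tool_pos: [548.0, -12.3, 72.6]
tcp_rot: [-180.0, 0.0, -150.3]
ft_force: [0.4, -0.5, -4.6]
finger_gap: 58.2
grip_force: 65.8
```

Run:
```python
from h import *
print(avg(3)[:3],r.sense()['ft_force'],r.sense()['finger_gap'],r.sense()['time'])
```

```text
(array([547.78, -12.25,  72.45]), array([1.8002e+02, 2.0000e-02, 2.0969e+02]), array([0.03, 0.01, 0.07])) [-0.69272514 -0.03555857 -3.75107534] 58.09058288919994 7.2
```

Request:
step_arm(targets=[[[-0.4,0.8,-1,0,0,0],[-0.4,0.8,-2,0,0,0],[-0.4,0.8,-3,0,0,0],[-0.4,0.8,-4,0,0,0],[-0.4,0.8,-5,0,0,0],[-0.4,0.8,-5.5,0,0,0],[-0.4,0.8,-6,0,0,0],[-0.4,0.8,-6,0,0,0]]])

```text
time: 7.87
tool_pos: [547.2, -11.4, 66.2]
tcp_rot: [180.0, -0.0, -150.3]
ft_force: [-0.4, -0.5, -4.8]
finger_gap: 57.8
grip_force: 65.8
```

Run:
```python
from h import *
print(avg(3)[:3],r.sense()['ft_force'],r.sense()['finger_gap'],r.sense()['time'])
```

```text
(array([547.21, -11.43,  66.24]), array([180.  ,   0.  , 209.69]), array([0.  , 0.01, 0.02])) [-0.26426238  0.64934787 -4.44833335] 58.306302308207336 8.0167
```

Request:
step_arm(targets=[[[0,0,-0.3,0,0,0],[0,0,-0.6,0,0,0],[0,0,-0.9,0,0,0],[0,0,-0.9,0,0,0]]])

```text
time: 8.35
tool_pos: [547.3, -11.5, 66.1]
tcp_rot: [-180.0, 0.0, -150.3]
ft_force: [-4.7, 0.5, 4.9]
finger_gap: 58.1
grip_force: 66.8
```

Run:
```python
from h import *
print(avg(2)[:3],r.sense()['ft_force'],r.sense()['time'])
```

```text
(array([547.34, -11.45,  66.05]), array([1.8001e+02, 1.0000e-02, 2.0969e+02]), array([0.01, 0.01, 0.01])) [-5.73703908  1.34477132  5.10222164] 8.45
```

It made contact at TCP z = 66.1, the seated height. Releasing and rising.

Request:
step_arm(targets=[[[0,0,0,0,0,0],[0,0,0,0,0,0],[0,0,0,0,0,0],[0,0,0,0,0,0],[0,0,0,0,0,0],[0,0,0,0,0,0]]], fingers=-1)

```text
time: 8.95
tool_pos: [547.3, -11.4, 65.3]
tcp_rot: [-180.0, 0.0, -150.3]
ft_force: [0.7, 0.3, 0.3]
finger_gap: 85.4
grip_force: 0.0
```

Request:
step_arm(targets=[[[0,0,5,0,0,0],[0,0,20,0,0,0],[0,0,45,0,0,0],[0,0,75,0,0,0],[0,0,95,0,0,0],[0,0,100,0,0,0]]])

```text
time: 9.45
tool_pos: [549.7, -11.7, 170.4]
tcp_rot: [-179.8, 0.3, -150.3]
ft_force: [1.2, -1.1, 0.8]
finger_gap: 85.4
grip_force: 0.0
```

Request:
step_arm(targets=[[[-4,10,0,0,0,-0.02],[-12,30,0,0,0,-0.06],[-22,55,0,0,0,-0.12],[-34,85,0,0,0,-0.18],[-46,115,0,0,0,-0.24],[-58,145,0,0,0,-0.3],[-70,175,0,0,0,-0.36],[-82,202,0,0,0,-0.42],[-94,224,0,0,0,-0.47],[-104,238,0,0,0,-0.51],[-111,244,-5,0,0,-0.52],[-111,244,-10,0,0,-0.52]]])

```text
time: 10.45
tool_pos: [434.8, 234.0, 154.7]
tcp_rot: [180.0, -0.0, -180.0]
ft_force: [-0.1, -0.3, 0.1]
finger_gap: 85.2
grip_force: 0.0
```

Request:
step_arm(targets=[[[0,0,0,0,0,0],[0,0,0,0,0,0]]])

```text
time: 10.62
tool_pos: [436.0, 231.9, 154.5]
tcp_rot: [-180.0, -0.1, 179.9]
ft_force: [-0.4, -0.1, -0.5]
finger_gap: 85.6
grip_force: 0.0
```

Run:
```python
from fit import *
p,q,sd,s=avg(3);print(p,q,sd,r.sense()['finger_gap'],r.sense()['time'])
t=snap('top')
im=[]
for S,c in((s,[547,-11,50]),(t,[547,-11,50]),(s,[436,233,50])):
    u,v=proj(S,c)[0].astype(int)
    im.append(cv2.resize(S['img'][max(v-45,0):v+45,u-30:u+30],(266,400),interpolation=cv2.INTER_CUBIC))
cv2.imwrite('pics/p2.png',np.hstack(im))
print('cap',np.round(fit('cap',[s],(436,233,[1.13])),2))
```

```text
[436.62 231.9  155.21] [ 1.8002e+02 -1.0000e-02  1.7986e+02] [0.16 0.03 0.2 ] 85.2042353922504 10.7667
cap [4.3493e+02 2.3248e+02 6.3800e+01 4.0000e-02]
```

View pics/p2.png

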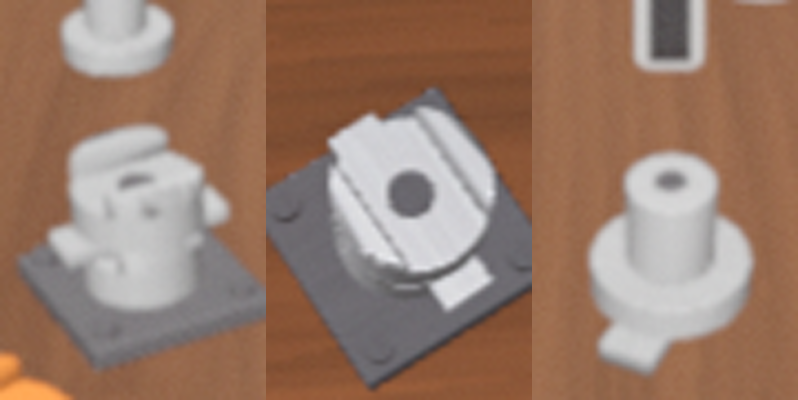

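The spacer is fully seated on the base, with its lug in the slot. Next I descend on the cap's stem.

Request:
step_arm(targets=[[[-0.9,0.8,-12,0,0,0],[-0.9,0.8,-30,0,0,0],[-0.9,0.8,-50,0,0,0],[-0.9,0.8,-70,0,0,0],[-0.9,0.8,-86,0,0,0],[-0.9,0.8,-98,0,0,0],[-0.9,0.8,-104,0,0,0],[-0.9,0.8,-104,0,0,0],[-0.9,0.8,-104,0,0,0]]])

```text
time: 11.57
tool_pos: [435.4, 233.4, 51.5]
tcp_rot: [-180.0, -0.0, 179.9]
ft_force: [0.6, 0.2, -0.8]
finger_gap: 85.2
grip_force: 0.0
```

Request:
step_arm(targets=[[[0,0,0,0,0,0],[0,0,0,0,0,0],[0,0,0,0,0,0],[0,0,0,0,0,0],[0,0,0,0,0,0],[0,0,0,0,0,0],[0,0,0,0,0,0],[0,0,0,0,0,0],[0,0,0,0,0,0],[0,0,0,0,0,0]]], fingers=1, newtons=60)

```text
time: 12.4
tool_pos: [435.9, 233.8, 52.2]
tcp_rot: [180.0, 0.1, 179.9]
ft_force: [0.1, 1.0, 6.2]
finger_gap: 32.6
grip_force: 59.7
```

Run:
```python
from h import *
print(avg(3)[:3],r.sense()['ft_force'],r.sense()['time'])
```

```text
(array([435.94, 233.79,  52.22]), array([1.7996e+02, 8.0000e-02, 1.7990e+02]), array([0.  , 0.01, 0.01])) [-1.05038596  0.03163669  6.46683441] 12.55
```

Request:
step_arm(targets=[[[0,0,5,0,0,0],[0,0,15,0,0,0],[0,0,35,0,0,0],[0,0,62,0,0,0],[0,0,90,0,0,0],[0,0,107,0,0,0],[0,0,112,0,0,0],[0,0,112,0,0,0]]])

```text
time: 13.22
tool_pos: [436.1, 233.7, 165.1]
tcp_rot: [179.9, 0.2, 179.9]
ft_force: [0.5, -0.4, -6.0]
finger_gap: 32.9
grip_force: 60.2
```

Request:
step_arm(targets=[[[4,-10,0,0,0,-0.03],[12,-28,0,0,0,-0.08],[24,-54,0,0,0,-0.15],[37,-82,0,0,0,-0.22],[50,-111,0,0,0,-0.29],[63,-140,0,0,0,-0.36],[76,-168,0,0,0,-0.43],[88,-194,0,0,0,-0.5],[98,-216,0,0,0,-0.55],[106,-234,0,0,0,-0.59],[110,-243,0,0,0,-0.61],[111.2,-245.4,0,0,0,-0.61]]])

```text
time: 14.22
tool_pos: [545.6, -14.0, 161.1]
tcp_rot: [-179.9, -0.2, 144.7]
ft_force: [-1.1, -0.1, -4.5]
finger_gap: 32.6
grip_force: 60.4
```

Request:
step_arm(targets=[[[0,0,0,0,0,0],[0,0,0,0,0,0]]])

```text
time: 14.38
tool_pos: [545.6, -11.4, 162.3]
tcp_rot: [-180.0, -0.1, 145.0]
ft_force: [0.6, 0.2, -4.3]
finger_gap: 32.2
grip_force: 60.4
```

Run:
```python
from fit import *
p,q,sd,s=avg(4);print(p,q,sd,r.sense()['ft_force'],r.sense()['finger_gap'],r.sense()['time'])
t=snap('top')
im=[]
for S in(s,t):
    u,v=proj(S,[547,-11,90])[0].astype(int)
    im.append(cv2.resize(S['img'][max(v-60,0):v+60,u-60:u+60],(400,400),interpolation=cv2.INTER_CUBIC))
cv2.imwrite('pics/p3.png',np.hstack(im))
```

```text
[545.97 -11.   162.97] [ 1.8001e+02 -5.0000e-02  1.4504e+02] [0.17 0.04 0.25] [ 0.53921475  0.20756135 -3.93378753] 32.68280102220761 14.5833
```

View pics/p3.png

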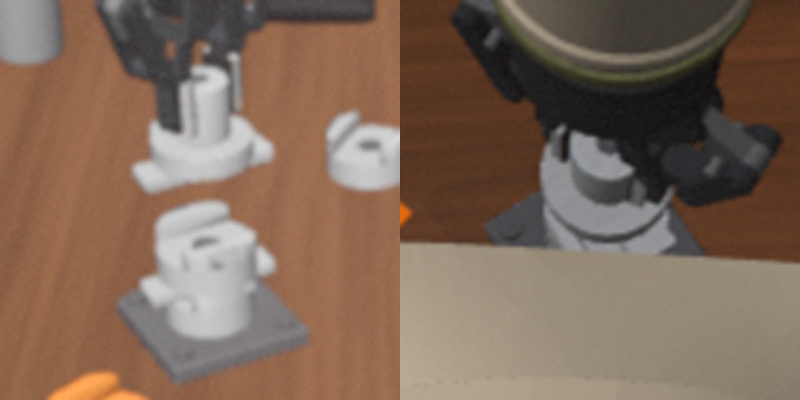

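The cap's lug is parallel to the spacer's slot and above it. Lowering.

Request:
step_arm(targets=[[[0.8,0.2,-6,0,0,0],[0.8,0.2,-16,0,0,0],[0.8,0.2,-26,0,0,0],[0.8,0.2,-34,0,0,0],[0.8,0.2,-37,0,0,0],[0.8,0.2,-39,0,0,0],[0.8,0.2,-41,0,0,0],[0.8,0.2,-43,0,0,0],[0.8,0.2,-44,0,0,0]]])

```text
time: 15.38
tool_pos: [547.5, -11.9, 119.5]
tcp_rot: [180.0, 0.0, 144.9]
ft_force: [0.3, 0.3, -4.9]
finger_gap: 32.5
grip_force: 60.3
```

Run:
```python
from h import *
print(avg(3)[:3],r.sense()['ft_force'],r.sense()['time'])
```

```text
(array([547.41, -11.87, 119.45]), array([1.7999e+02, 2.0000e-02, 1.4494e+02]), array([0.02, 0.01, 0.11])) [ 0.63468668  0.32491698 -4.27430544] 15.5333
```

Past the miss height of 124 with no contact, so the lug is in the slot. Finishing the descent to about 114.

Request:
step_arm(targets=[[[-0.3,0.3,-1,0,0,0],[-0.3,0.3,-2,0,0,0],[-0.3,0.3,-3,0,0,0],[-0.3,0.3,-4,0,0,0],[-0.3,0.3,-4.5,0,0,0],[-0.3,0.3,-5,0,0,0],[-0.3,0.3,-5.3,0,0,0],[-0.3,0.3,-5.6,0,0,0],[-0.3,0.3,-5.6,0,0,0]]])

```text
time: 16.28
tool_pos: [547.1, -11.5, 114.3]
tcp_rot: [180.0, 0.0, 144.9]
ft_force: [-4.4, 0.7, 2.0]
finger_gap: 32.5
grip_force: 60.9
```

Run:
```python
from h import *
print(avg(2)[:3],r.sense()['ft_force'],r.sense()['time'])
```

```text
(array([547.07, -11.52, 114.24]), array([1.8000e+02, 1.0000e-02, 1.4495e+02]), array([0.01, 0.  , 0.01])) [-4.13317353  0.63333069  2.62748354] 16.3833
```

Contact at z = 114.2, so the cap is seated. Releasing, rising and moving clear.

Request:
step_arm(targets=[[[0,0,0,0,0,0],[0,0,0,0,0,0],[0,0,0,0,0,0],[0,0,0,0,0,0],[0,0,0,0,0,0],[0,0,0,0,0,0],[0,0,0,0,0,0]]], fingers=-1)

```text
time: 16.97
tool_pos: [547.1, -11.5, 113.8]
tcp_rot: [180.0, 0.0, 144.9]
ft_force: [-0.0, -0.9, 0.1]
finger_gap: 85.5
grip_force: 0.0
```

Request:
step_arm(targets=[[[0,0,5,0,0,0],[0,0,20,0,0,0],[0,0,45,0,0,0],[0,0,75,0,0,0],[0,0,100,0,0,0],[0,0,110,0,0,0]]])

```text
time: 17.47
tool_pos: [548.8, -11.7, 228.7]
tcp_rot: [179.8, 0.3, 144.9]
ft_force: [1.7, -0.0, 1.1]
finger_gap: 85.2
grip_force: 0.0
```

Request:
step_arm(targets=[[[-3,10,0,0,0,0],[-10,30,0,0,0,0],[-20,60,0,0,0,0],[-30,90,0,0,0,0],[-40,120,0,0,0,0],[-50,150,0,0,0,0],[-60,180,0,0,0,0],[-70,205,0,0,0,0],[-75,220,0,0,0,0],[-77,225,0,0,0,0],[-77,225,0,0,0,0],[-77,225,0,0,0,0]]])

```text
time: 18.47
tool_pos: [469.5, 213.1, 222.6]
tcp_rot: [-179.9, -0.0, 145.0]
ft_force: [-0.2, 0.3, -1.6]
finger_gap: 85.5
grip_force: 0.0
```

Run:
```python
from fit import *
s=snap('side');t=snap('top');im=[]
for S in(s,t):
    u,v=proj(S,[547,-11,60])[0].astype(int)
    im.append(cv2.resize(S['img'][max(v-50,0):v+50,u-50:u+50],(400,400),interpolation=cv2.INTER_CUBIC))
cv2.imwrite('pics/p4.png',np.hstack(im))
M['stack']=[box(90,90,0,12),cyl(54,12,42),box(80,20,32,42),cyl(60,42,72),box(80,20,62,72),cyl(60,72,86),cyl(34,86,122)]
print(np.round(fit('stack',[s],(547,-11.6,[.52])),3),r.sense()['time'])
M['stack']=M['stack'][:4]+[x+[0,0,10] for x in M['stack'][4:]]
print('missed',np.round(fit('stack',[s],(547,-11.6,[.52])),3))
```

```text
[ 5.46115e+02 -1.30320e+01  2.86210e+01  1.08000e-01] 18.5667
missed [ 5.45401e+02 -1.27310e+01  2.90620e+01  1.16000e-01]
```

View pics/p4.png

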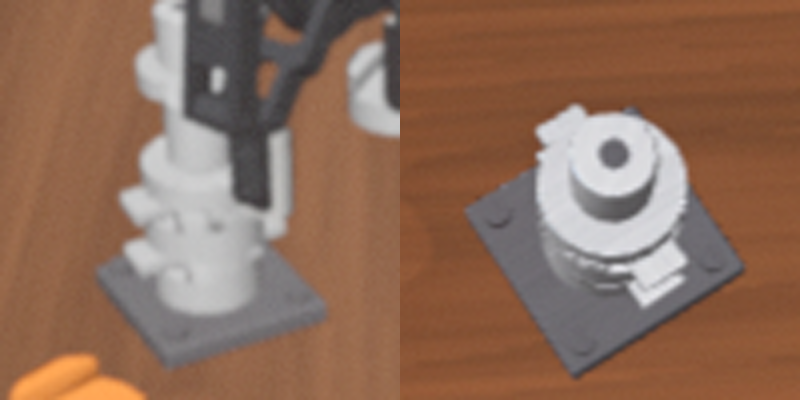

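The stack is upright and aligned. The ears line up, the cap's flange sits on the spacer with no gap, and the arm is clear. The side fit is unreliable because the finger blocks part of the view, but the contact heights confirm both parts are seated.

```bash
python3 -c "
from bench import r
print(r.hand_in())"
```

```text
the job is handed in; nothing more can be done
None
```

The stack is built and handed in at about 18.6 s: spacer seated on the base and cap seated on the spacer (both contacts at the seated heights), upright, aligned and released; the judge's result was not shown.

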